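# Hold the glaze mill's bayonet lid half-way, short of the lock

### The job

Pulse the glaze mill: take the lid with the bar handle, lower it into the pot's mouth so that its two lugs drop through the two slots and its flange sits flush, then twist it clockwise (seen from above) against the spring to the half-way mark, 45 degrees round, without ever reaching the lock click. Keep gripping the lid and hold it steady there: the program finishes while still holding it against the spring. Leave the knobbed crock lid and everything else on the table where it is.

Things in the scene. Friction and masses are not known exactly. Their poses are not given: they have to be found in the camera images.
- lid_handle (a point): Centre of the loose mill lid's black bar handle, on the lid's axis (z up). Bar 60 mm long (lid's x), 16 wide (y), 40 tall; it stands on a round grey flange 88 mm across, 6 thick, whose top is 20 mm below this point; the lid's underside is 50 mm below. About 180 to 290 g. A half turn changes nothing. Home: this point 26 mm above the mouth. Not the white ceramic crock lid with a round knob.
- lid_lug (a point): Outer end, middle height, of one of the lid's two lugs, 37 mm out along the lid's +x, 39.5 mm below the handle point; the other lug is opposite (-x), both in line with the bar. Lugs 14 mm wide, 8 thick, on a metal plug 56 mm across that reaches 24 mm below the flange. Black dashes on the flange show the lugs from above.
- mill_mouth (a point): Centre of the open mouth of the mill's steel pot, level with the collar's top, 130 mm above the table; z up, x through the two slots. The mill is fixed: white round motor base 164 mm across, pot 104, collar 108. Mouth 62 mm across. Under the collar's 8 mm thick lip the lugs turn clockwise only (seen from above); a stop blocks the other way.
- mill_slot (a point): Middle of one of the two slots in the lip, at the collar's top, 36 mm out along the mouth's +x; the other is opposite (-x). Slots reach 41 mm from the mouth's centre and leave a lug about 3.5 mm at either side (7 degrees of play each way).
- half_mark (a point): One of two small dark raised ribs on the collar's top, 50 mm from the mouth's centre, 45 degrees clockwise from a slot (the other is opposite): half-way. There the lid's bar points at the ribs. Wider dark blocks on the collar's outside, 88 degrees from the slots, mark the lock; its catch clicks at about 75 degrees.
- ring (a joint): Turn of the sprung ring in the mill's collar, rad, 0 at rest, growing clockwise seen from above, to 1.4. The lugs push it after about 0.12 rad of free lid turn, so it reads about 0.66 with the lid half-way (45 degrees), 1.18 at the lock click. Its spring pushes back with 0.15 N m at rest, 0.25 half-way, 0.33 at the click, and turns the lid back when let go.
Mind the look-alikes: they are no part of the job. Leave any green or purple look-alike of the part that bears lid_handle alone. What is shaped like the part that bears mill_mouth but brown is not meant.

How it is judged:
On the way, in this order (a step that is already met when the one before it is completed fails the run):
1. the lid is home in the mouth, its lugs in the slots, not yet twisted (horizontal distance between lid_handle and mill_mouth below 0.006 m and z of lid_handle in the frame of mill_mouth between 0.022 and 0.029 m and angle between lid_handle's own z axis and vertical below 0.08 rad and angle between the x axis of lid_handle and the x axis of mill_mouth, either way round below 0.3 rad), for 0.1 s.
2. the lid has been twisted to half-way (horizontal distance between lid_handle and mill_mouth below 0.006 m and z of lid_handle in the frame of mill_mouth between 0.022 and 0.029 m and angle between lid_handle's own z axis and vertical below 0.08 rad and angle between the x axis of lid_handle and the x axis of mill_mouth, either way round between 0.585 and 0.985 rad and value of joint ring above 0.4 rad), for 0.3 s.
At the end, for the whole second after the job is handed in: The lid sits home in the mill's mouth (axis within 6 mm, height within 3 mm, upright within 0.08 rad), twisted 0.785 +/- 0.2 rad (45 +/- 11 degrees) from the slots with its lugs pushing the sprung ring (ring between 0.4 and 0.95 rad), at rest, and the fingers still hold it (more than 2 N) (all of step 2 and value of joint ring below 0.95 rad and velocity of joint ring between -0.1 and 0.1 rad/s and contact force between the fingers and lid above 2 N); the arm keeps its last pose, push and grip.
It fails at once if the lid was twisted to the lock click (value of joint ring above 1.12 rad).
It fails at once if another thing on the table was pushed more than 30 mm from its place (distance of any of crock_lid, jug, glaze_jar_a, glaze_jar_b, bisque_bowl, rib, loop_tool from where it was at the start of the episode above 0.03 m).
It also fails if it takes over 48 s, if anything falls off the work surface, if the arm or the gripper's body presses on something with over 40 N, if the wrist force passes 120 N, or if a joint passes its speed limit or range.

### The arm

A 7-joint arm with a two-finger parallel gripper is mounted at the origin on the work surface. World frame = base frame: x ahead of the robot, y to its left, z up, the work surface at z = 0. Lengths are in m, angles in rad, forces in N, time in s.
With the tool pointing down it reaches from about 0.425 to 0.875 m from the base axis. Payload 4.7 kg.
Tool frame: the origin (TCP) lies between the finger pads; the fingertips stand 11 mm ahead of it and the grasp point (between the pads) lies 8 mm behind it (finger_overhang is the distance from the TCP to the fingertips, in m); x points along the fingers, z is the direction in which the jaws open and shut, and the axes are right-handed (so a half turn about x gives the same grasp; the last joint's range is limited). The gripper opens to 85 mm and grips with 20 to 120 N. Pads are 22 mm wide; open, the fingers measure 114 mm over their backs; the gripper's body (76 mm by 85 mm) begins 54 mm behind the grasp point. The pads swing forward as they close: fully open they stand 13 mm farther back than shut.
Start: joints at [-1.121, 0.321, -0.07, 1.45, 0.023, 1.371, -0.057], TCP at [0.274, 0.589, 0.242] pointing down, gripper open.
Joint ranges: [-2.86, 2.86], [-0.3, 2.09], [-1.38, 1.24], [0.06, 2.45], [-1.56, 4.7], [0.09, 2.05], [-2.69, 2.69]. Speed limits (rad/s): [2.57, 2.57, 3.14, 3.14, 3.14, 3.14, 3.14].

### API

Orientations are given as a rotation vector (axis times angle).
In Python, from bench import sense, get_image, job_done, finger_overhang gives the robot as it stands.
- The arm moves only by the tool drive_tool, never from a script. Its argument "increments" is a list of rows, each a list of 2 entries, a list of its own where there are three numbers: the shift along the world's x, y, z in mm, then the turn about the world's z in degrees. In form: [[[tx, ty, tz], turn], ...]. A call has 1 to 10 rows; each row shifts and turns the pose as measured when the row begins; what a row does not reach is not made up. A row lasts 1/8 s, in which the tool goes at most 62.5 mm and 10.7 degrees, less where a joint would pass 70% of its speed; a pose out of reach is approached as far as the arm can. A call with a gripper value outside its range is refused whole. "gripper" is the gripper's target within -1 to 1 (fully open at 1, half-way at 0, shut at -1), set as the call begins (left out, the last holds). The fingers move at their own pace and stop on an object; "grip_force" is the grip in N (left out, the last holds). Time passes only in rows, so rows that do not move let the fingers close. It gives the time, the measured TCP pose, the force and the opening at its end, in the units of the state.
- sense(): the state, without advancing time (a new reading comes with each control period).
- get_image(name): name is "scene" or "top"; returns a dict with "img" (420x560x3 uint8, blue, green, red), "fov_y" (degrees; the focal length in pixels is half the picture's height over the tangent of half this angle, whatever the lens; pixels are square), "cx", "cy" (the principal point, pixels), "k1" (the pictures are not rectified: a ray, as slopes to the right and down, at radius r is drawn at 1 + k1 r^2 times it, then the intrinsics apply), "position" and "attitude" of the camera in the world. Camera axes: x right, y down, z forward; pixel columns grow to the right and rows downward; lengths in m; the calibration is good to about 2 mm. A picture is of the moment at which its call begins. There is no depth.
- job_done(): hands the job in, once; it reports no verdict.
The state is a dict: "time": time; "joints": joint angles; "joint_velocities": joint speeds; "joint_efforts": joint torques, N m; "ee_pos": TCP position; "ee_rot": TCP orientation; "ft_force": force on the tool from outside, world axes, zero at the start; "moment": the same for the moment, N m; "gripper_width": opening from 0.0 (shut) to 1.0 (fully open).
Only numpy, scipy, OpenCV 4.12 (cv2) and the standard library are available. Lean on these libraries where they do the work, as an engineer would, in place of code of your own. Each camera call takes 0.05 s, during which the arm holds its last target.

## Working session

There is one attempt and no reset: what is moved stays moved. The work goes in short steps, Python scripts to look and compute and a tool call to move; the robot and the scene stay as the last step left them, time stands still between calls to the robot, and variables do not carry over. Pictures are saved under pics/ and viewed, and the job is handed in when it is done.

Besides the shell and the picture viewer there is one more tool, called after "Emit:" as name(argument=value, ...) on one line, values as JSON. drive_tool: Moves the arm, as the interface text tells. Its arguments: {"type":"object","properties":{"increments":{"type":"array","items":{"type":"array"}},"gripper":{"type":"number"},"grip_force":{"type":"number"}},"required":["increments"]}

```bash
mkdir -p pics; ls; python3 - <<'E'
from bench import *
import cv2,json
s=sense(); print(s)
for n in("scene","top"):
    d=get_image(n); cv2.imwrite(f"pics/{n}0.png",d["img"]); print({k:v for k,v in d.items() if k!="img"})
print(finger_overhang)
E
```

```text
pics
{'time': 0.0, 'joints': array([-1.12087525,  0.32184948, -0.07010232,  1.451724  ,  0.02259769,
        1.37078865, -0.05691262]), 'joint_velocities': array([-0.00059919,  0.00162768, -0.00155811, -0.00035735,  0.0014657 ,
        0.00146723,  0.00016218]), 'joint_efforts': array([-4.91450955e-04, -4.93575561e+01, -3.82826105e-01, -3.14329970e+01,
        1.28885958e-02,  1.11895447e-02, -1.25630748e-05]), 'ee_pos': array([0.27420757, 0.58873818, 0.24118182]), 'ee_rot': array([-0.88364113,  1.38606153,  0.88176546]), 'ft_force': array([ 0.25316078,  1.21560546, -0.77428992]), 'moment': array([0.00840686, 0.0116708 , 0.02112237]), 'gripper_width': 0.9997070935667093}
{'fov_y': 47.236751812492194, 'cx': 277.35703915842356, 'cy': 212.02654439214825, 'k1': -0.07997082433431987, 'position': array([ 1.22520067, -0.28258436,  0.99046644]), 'attitude': array([-2.04586871, -1.37704538,  0.52996671])}
{'fov_y': 57.72263498902205, 'cx': 279.8740383937155, 'cy': 208.58872893662058, 'k1': -0.06958375020553775, 'position': array([0.29882453, 0.00890791, 1.09757236]), 'attitude': array([-2.13287389,  2.09323383, -0.1516983 ])}
0.011
```

View pics/scene0.png

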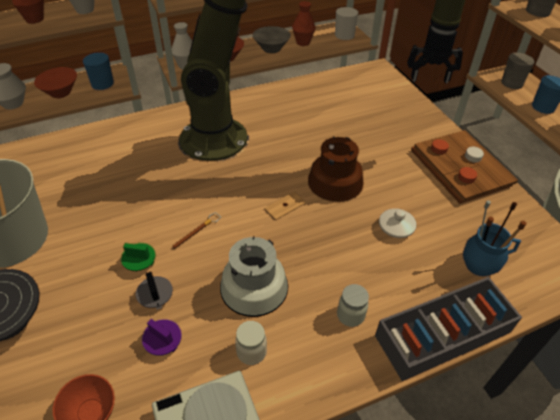

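View pics/top0.png

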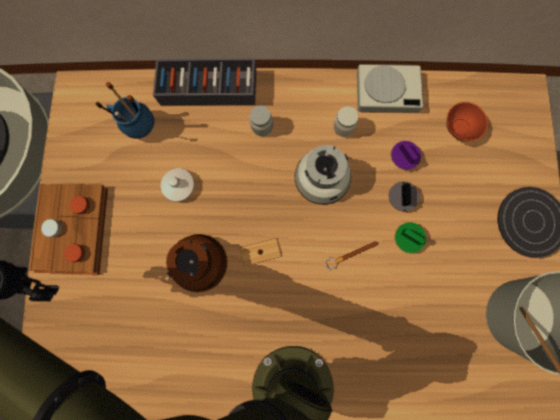

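The lid meant should be the grey flange with the black bar: top (404,197), scene (154,292). The green lid at top (411,237) and the purple one at (406,155) are the look-alikes, and the white knobbed crock lid is at (177,185). The steel and white mill is at top (324,172). The brown one at (197,262) is not meant. I'll enlarge these to confirm.

```bash
cat > h.py <<'E'
import numpy as np,cv2
from scipy.spatial.transform import Rotation as R
from bench import *
def K(d):
    f=d["img"].shape[0]/2/np.tan(np.radians(d["fov_y"]/2)); return f
def ray(d,uv):
    f=K(d); p=np.array([(uv[0]-d["cx"])/f,(uv[1]-d["cy"])/f]); q=p.copy()
    for _ in range(30): q=p/(1+d["k1"]*(q@q))
    v=R.from_rotvec(d["attitude"]).apply([q[0],q[1],1]); return np.array(d["position"]),v
def onz(d,uv,z):
    o,v=ray(d,uv); return o+v*(z-o[2])/v[2]
def proj(d,P):
    c=R.from_rotvec(d["attitude"]).inv().apply(np.array(P)-d["position"]); q=c[:2]/c[2]; q=q*(1+d["k1"]*(q@q)); return q*K(d)+[d["cx"],d["cy"]]
def crop(d,u,v,w,h,s):
    return cv2.resize(d["img"][v:v+h,u:u+w],None,fx=s,fy=s,interpolation=cv2.INTER_CUBIC)
E
python3 - <<'E'
from h import *
t=get_image("top"); s=get_image("scene")
a=crop(t,280,130,160,130,5); cv2.imwrite("pics/ct.png",cv2.convertScaleAbs(a[:600],alpha=1.3))
a=crop(s,110,220,190,140,4); cv2.imwrite("pics/cs.png",cv2.convertScaleAbs(a,alpha=1.3))
print(onz(t,(404,197),.05),onz(s,(154,285),.05),onz(t,(327,163),.13),onz(s,(253,252),.13))
E
```

```text
[ 0.52465125 -0.30044862  0.05      ] [ 0.531384  -0.3035016  0.05     ] [ 0.59573154 -0.07766319  0.13      ] [ 0.585204  -0.0728667  0.13     ]
```

View pics/ct.png

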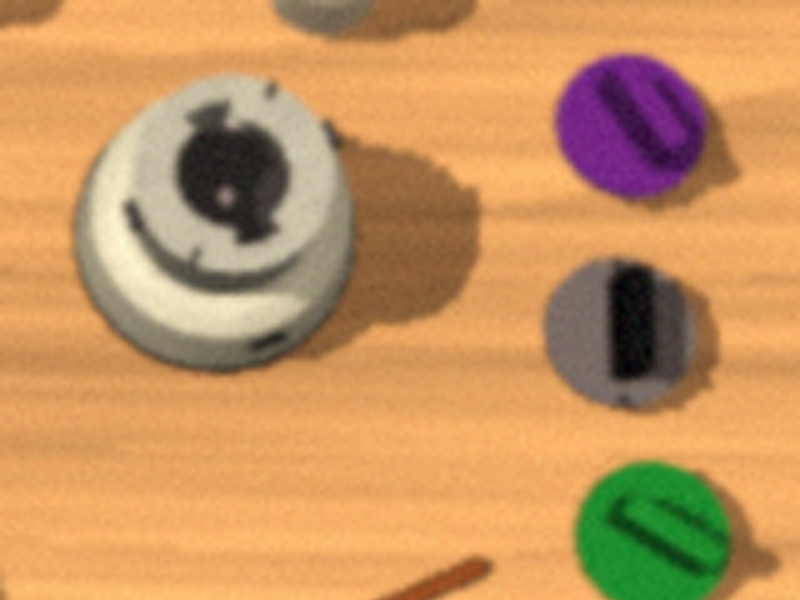

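View pics/cs.png

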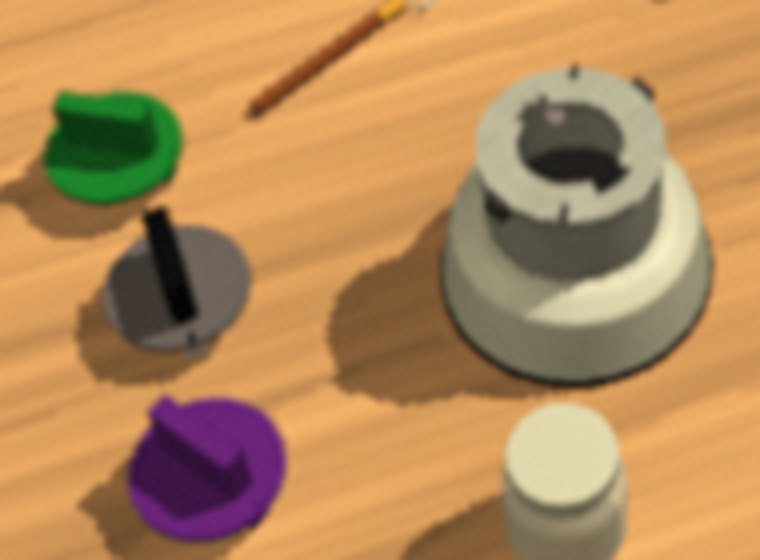

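The crops confirm it. The grey lid with the black bar and black dash is at top (406,195), and the steel mill has its slots at about (321,153) and (331,176) and its ribs at (334,148) and (319,181). Next I'll measure both.

```bash
cat > m.py <<'E'
from h import *
def comps(m,off):
    n,l,st,c=cv2.connectedComponentsWithStats(m.astype(np.uint8),connectivity=8)
    return [(st[i,4],c[i]+off,l==i) for i in range(1,n) if st[i,4]>=2]
def worldpts(d,mask,u0,v0,z):
    ys,xs=np.nonzero(mask); return np.array([onz(d,(x+u0,y+v0),z)[:2] for x,y in zip(xs,ys)])
def rectfit(P):
    r=cv2.minAreaRect((P*1000).astype(np.float32)); b=cv2.boxPoints(r)
    e=b[1]-b[0] if np.linalg.norm(b[1]-b[0])>np.linalg.norm(b[2]-b[1]) else b[2]-b[1]
    return np.array(r[0]),r[1],np.degrees(np.arctan2(e[1],e[0]))%180
E
python3 - <<'E'
from m import *
for n,(u0,v0,u1,v1) in (("top",(385,178,424,215)),("scene",(130,265,178,312))):
    d=get_image(n); g=d["img"][v0:v1,u0:u1].astype(int)
    hsv=cv2.cvtColor(d["img"][v0:v1,u0:u1],cv2.COLOR_BGR2HSV)
    bl=g.max(2)<45
    for a,c,m in comps(bl,[u0,v0]):
        P=worldpts(d,m,u0,v0,.07); 
        print(n,"black",a,c,rectfit(P) if a>9 else "", P.mean(0) if a>9 else onz(d,c,.03))
    gr=((hsv[...,1]<75)).astype(np.uint8)|bl
    a,c,m=max(comps(gr,[u0,v0]),key=lambda t:t[0]); 
    P=worldpts(d,m,u0,v0,.03); (x,y),r=cv2.minEnclosingCircle((P*1000).astype(np.float32)); print(" flange",a,c,(x,y),r)
    cn=cv2.findContours(m.astype(np.uint8),cv2.RETR_EXTERNAL,cv2.CHAIN_APPROX_NONE)[0][0][:,0]
    print(cv2.fitEllipse((np.array([onz(d,p+[u0,v0],.03)[:2] for p in cn])*1000).astype(np.float32)))
t=get_image("top")
c2=lambda x,y:(280+(x+.5)/5-.5,130+(y+.5)/5-.5)
for nm,a,b in(("rib",(272,90),(195,255)),("slot",(208,113),(257,234)),("rimLR",(132,180),(340,175))):
    A=onz(t,c2(*a),.13);B=onz(t,c2(*b),.13);print(nm,(A+B)/2,np.linalg.norm(A-B),np.degrees(np.arctan2(*(A-B)[1::-1])))
s=get_image("scene")
c2=lambda x,y:(110+(x+.5)/4-.5,220+(y+.5)/4-.5)
for nm,a,b in(("rib",(574,72),(563,214)),("slot",(535,108),(607,178)),("rimLR",(476,143),(665,143))):
    A=onz(s,c2(*a),.13);B=onz(s,c2(*b),.13);print(nm,(A+B)/2,np.linalg.norm(A-B),np.degrees(np.arctan2(*(A-B)[1::-1])))
E
```

```text
top black 195 [406.07692308 194.48717949] (array([ 528.77252197, -301.78659058]), (24.896434783935547, 62.481468200683594), np.float32(177.89777)) [ 0.52755478 -0.30056021]
 flange 642 [403.68380062 196.30685358] (531.7073974609375, -305.7188720703125) 41.789817810058594
((531.2041015625, -305.6051330566406), (79.3648910522461, 81.13188171386719), 176.8475341796875)
scene black 204 [151.8627451  287.39705882] (array([ 547.19067383, -309.52667236]), (80.92908477783203, 17.690168380737305), np.float32(0.56205946)) [ 0.55056112 -0.30910019]
 flange 859 [153.59604191 291.37718277] (528.78759765625, -308.3675537109375) 53.41013717651367
((532.1766357421875, -308.7027893066406), (78.57633209228516, 92.8193588256836), 92.00110626220703)
rib [ 0.59309286 -0.07600656  0.13      ] 0.09954261609086101 -24.090514052823213
slot [ 0.59236564 -0.07521737  0.13      ] 0.07065993925942061 21.273805049805297
rimLR [ 0.59000265 -0.07711914  0.13      ] 0.10934822716758694 92.23572536244725
rib [ 0.59176007 -0.07820652  0.13      ] 0.10081253986571234 156.23031248795857
slot [ 0.59324148 -0.07768154  0.13      ] 0.06498185683516801 -161.6894936065065
rimLR [ 0.59362254 -0.07779573  0.13      ] 0.10646092214537382 -111.89180716347545
```

```bash
python3 - <<'E'
from m import *
d=get_image("top"); u0,v0=380,174
a=crop(d,u0,v0,48,44,12); cv2.imwrite("pics/lt.png",cv2.convertScaleAbs(a,alpha=1.8))
# subpixel bar right/left edge per row
g=cv2.cvtColor(d["img"],cv2.COLOR_BGR2GRAY).astype(float)
for y in range(186,205): print(y,g[y,398:416].astype(int))
s=get_image("scene"); a=crop(s,130,262,50,50,12); cv2.imwrite("pics/ls.png",cv2.convertScaleAbs(a,alpha=1.8))
E
```

```text
186 [85 85 80 54 31  9  8  8 10 18 17 18 37 59 68 71 72 80]
187 [86 83 79 53 26  7  6  9  5 14 13 18 34 45 51 53 56 64]
188 [84 84 77 57 22  9 13 11 10 11  7 12 28 43 49 53 56 58]
189 [84 86 76 57 24 10 11 13 13 13 10 19 24 42 50 50 52 53]
190 [87 87 79 57 23  3  4  8 17 13  5 18 24 39 48 54 51 53]
191 [85 84 81 59 20  9  8  4 12 16 14 17 23 40 48 47 50 54]
192 [85 81 81 61 25 12 12 11 14 14  7 12 25 44 53 51 51 51]
193 [81 85 81 59 28 10  4 12 12 15 11  2 20 38 47 50 50 53]
194 [85 86 82 60 25  6  7  8 13 15 13 11 23 39 48 49 52 50]
195 [86 87 81 58 27 12  2  0 13  8 14 12 25 40 49 52 52 52]
196 [83 87 78 59 27 15  3  7 11 15 10 21 25 40 51 49 51 49]
197 [83 85 81 60 28 11  4  9 11 14 10 11 22 39 49 50 49 52]
198 [83 87 80 65 35 10  6 12 14 15 15 11 20 39 52 48 51 54]
199 [83 85 78 65 34 14  6 10 17 14 17 12 24 39 47 54 49 51]
200 [84 86 85 66 34 13  9  7 13 11 12 13 21 38 51 51 50 46]
201 [85 89 78 68 36 13  7  6 11 11 16 13 20 38 52 52 49 50]
202 [85 83 81 64 33 19  4  9  9 15  5 14 23 38 50 51 52 51]
203 [88 84 80 65 36  9  3 13  7  6 11 21 26 43 48 51 51 54]
204 [84 86 81 66 39 15  2  5 11 18 17 24 40 48 48 52 51 52]
```

View pics/lt.png

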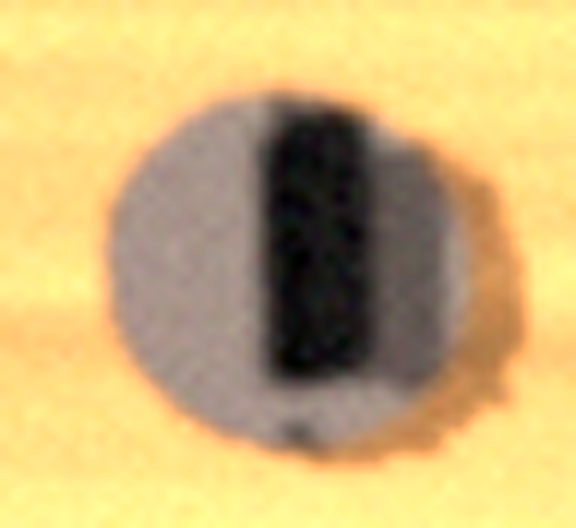

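View pics/ls.png

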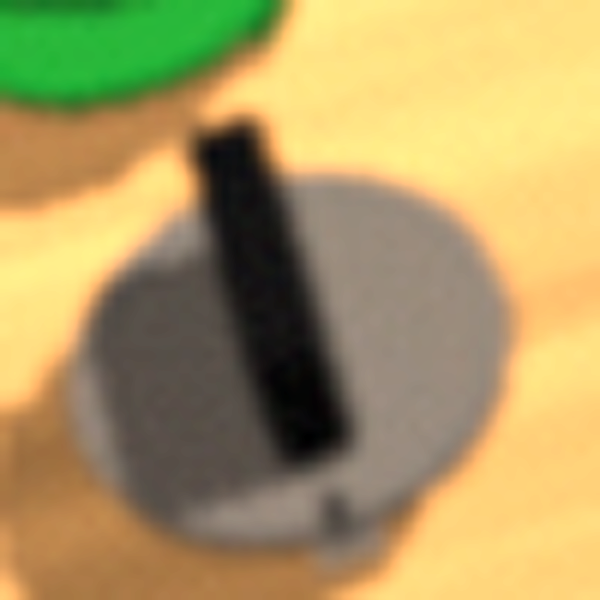

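```bash
python3 - <<'E'
from m import *
t=get_image("top");s=get_image("scene")
ct=lambda x,y:(380+(x+.5)/12-.5,174+(y+.5)/12-.5)
cs=lambda x,y:(130+(x+.5)/12-.5,262+(y+.5)/12-.5)
def ang(A,B): return np.degrees(np.arctan2(*(A-B)[1::-1]))
A=onz(t,(410.55,188),.07);B=onz(t,(410.75,203),.07);print("top right edge",A,B,ang(A,B))
A=onz(t,(401.1,188),.03);B=onz(t,(401.5,203),.03);print("top left bottom edge",A,B,ang(A,B))
print("dash top",onz(t,ct(297,428),.03),"dash scene",onz(s,cs(333,505),.03))
A=onz(s,cs(192,135),.07);B=onz(s,cs(270,400),.07);print("sc left edge",A,B,ang(A,B))
A=onz(s,cs(262,122),.07);print("far end",onz(s,cs(225,125),.07))
for p in((87,330),(510,320)): print("fl",onz(s,cs(*p),.03))
for p in((110,245),(470,265),(285,88),(320,455)): print("flt",onz(t,ct(*p),.03 ))
x=sense();print(R.from_rotvec(x["ee_rot"]).as_matrix())
E
```

```text
top right edge [ 0.54604105 -0.31368037  0.07      ] [ 0.5038316  -0.31252444  0.07      ] -1.5686846396952843
top left bottom edge [ 0.55521041 -0.29899401  0.03      ] [ 0.5113864  -0.29856247  0.03      ] -0.5641911565253263
dash top [ 0.49355207 -0.30589724  0.03      ] dash scene [ 0.57078432 -0.3083163   0.03      ]
sc left edge [ 0.50487687 -0.31407052  0.07      ] [ 0.57095129 -0.31314681  0.07      ] -179.19905840304602
far end [ 0.50489697 -0.30750907  0.07      ]
fl [ 0.51287306 -0.34498848  0.03      ]
fl [ 0.54160128 -0.26573605  0.03      ]
flt [ 0.53713964 -0.26281122  0.03      ]
flt [ 0.53367385 -0.34880026  0.03      ]
flt [ 0.57637432 -0.30611395  0.03      ]
flt [ 0.48715408 -0.31112868  0.03      ]
[[ 6.32695810e-05 -9.06540677e-01  4.22118464e-01]
 [ 9.22827508e-05  4.22118469e-01  9.06540672e-01]
 [-9.99999994e-01 -1.84021954e-05  1.10365326e-04]]
```

Emit:
drive_tool(increments=[[[28, -49, 0], 2], [[28, -49, 0], 2], [[28, -49, 0], 2], [[28, -49, 0], 2], [[28, -49, 0], 2], [[28, -49, 0], 2], [[28, -49, 0], 2], [[28, -49, 0], 2], [[28, -49, 0], 2], [[28, -49, 0], 2]], gripper=1)

```text
time: 1.85
ee_pos: [0.557, 0.0884, 0.2442]
ee_rot: [-1.159, 1.232, 1.163]
ft_force: [0.0, 0.8, -0.2]
gripper_width: 1.002
```

Emit:
drive_tool(increments=[[[-3, -49, 0], 1], [[-3, -49, 0], 1], [[-3, -49, 0], 1], [[-3, -49, 0], 1], [[-3, -49, 0], 0], [[-3, -49, 0], 0], [[-3, -49, 0], 0], [[-3, -49, -30], 0], [[0, 0, -20], 0], [[0, 0, 0], 0]])

```text
time: 3.1
ee_pos: [0.5319, -0.3226, 0.1958]
ee_rot: [-1.213, 1.199, 1.205]
ft_force: [0.1, 0.2, -0.5]
gripper_width: 0.999
```

```bash
cat >> h.py <<'E'
def st():
    x=sense(); M=R.from_rotvec(x["ee_rot"]).as_matrix()
    print("t",round(x["time"],2),"pos",np.round(x["ee_pos"]*1000,1),"jaw",np.round(np.degrees(np.arctan2(M[1,2],M[0,2])),2),"tilt",np.round(np.degrees(np.arccos(-M[2,0])),2),"F",np.round(x["ft_force"],1),"M",np.round(x["moment"],2),"w",round(x["gripper_width"],3),"j",np.round(x["joints"],2))
E
python3 -c "
from h import *
st()"
```

```text
t 3.1 pos [ 531.9 -322.6  195.8] jaw 90.11 tilt 0.58 F [ 0.1  0.2 -0.5] M [ 0.03  0.01 -0.02] w 0.999 j [ 0.01  0.31  0.61  1.61 -0.19  1.26  2.23]
```

Emit:
drive_tool(increments=[[[0, 8, -20], -1], [[0, 8, -25], -0.4], [[0, 0, -25], 0], [[0, 0, -15], 0], [[0, 0, 0], 0]])

```text
time: 3.72
ee_pos: [0.5361, -0.3044, 0.1144]
ee_rot: [-1.204, 1.204, 1.183]
ft_force: [-0.3, -0.3, -0.5]
gripper_width: 0.998
```

```bash
python3 -c "
from h import *
st()
for n,u,v,w in(('scene',90,200,150),('top',350,140,120)):
    d=get_image(n); cv2.imwrite('pics/g1'+n+'.png',cv2.convertScaleAbs(crop(d,u,v,w,w,4),alpha=1.5))"
```

```text
t 3.73 pos [ 536.1 -304.4  114.4] jaw 88.98 tilt 1.05 F [-0.3 -0.3 -0.5] M [-0.   -0.01 -0.02] w 0.998 j [ 0.    0.37  0.58  1.72 -0.23  1.1   2.21]
```

View pics/g1scene.png

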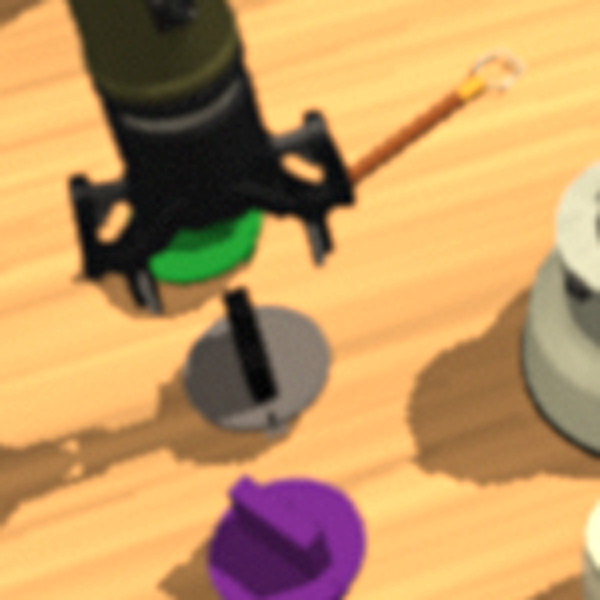

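The gripper is above the lid and straddles the bar along y, at scene crop (250,345). Its x is 4 mm off, so I'll correct that on the way down.

Emit:
drive_tool(increments=[[[-4, -2, -6], 0], [[0, 0, -10], 0], [[0, 0, -10], 0], [[0, 0, -10], 0], [[0, 0, -10], 0], [[0, 0, -8], 0], [[0, 0, -4], 0], [[0, 0, 0], 0]])

```text
time: 4.82
ee_pos: [0.5329, -0.308, 0.055]
ee_rot: [-1.207, 1.203, 1.179]
ft_force: [0.2, -0.2, 0.3]
gripper_width: 1.002
```

```bash
python3 -c "
from h import *
st()"
```

```text
t 4.83 pos [ 532.9 -308.    55. ] jaw 88.93 tilt 1.27 F [ 0.2 -0.2  0.3] M [-0.02  0.04 -0.02] w 1.002 j [ 0.03  0.43  0.56  1.77 -0.28  0.99  2.25]
```

Emit:
drive_tool(increments=[[[-1, 1, -4], 0], [[0, 0, -3], 0], [[0, 0, 0], 0]])

```text
time: 5.2
ee_pos: [0.5324, -0.3071, 0.0483]
ee_rot: [-1.208, 1.202, 1.177]
ft_force: [0.5, -0.6, -0.7]
gripper_width: 1.005
```

Emit:
drive_tool(increments=[[[0, 0, 0], 0], [[0, 0, 0], 0], [[0, 0, 0], 0], [[0, 0, 0], 0], [[0, 0, 0], 0], [[0, 0, 0], 0], [[0, 0, 0], 0], [[0, 0, 0], 0]], gripper=-1, grip_force=60)

```text
time: 6.2
ee_pos: [0.5326, -0.3076, 0.0487]
ee_rot: [-1.208, 1.202, 1.176]
ft_force: [-0.5, -0.3, -0.2]
gripper_width: 0.175
```

```bash
python3 -c "
from h import *
st();print(R.from_rotvec(sense()['ee_rot']).as_matrix().round(3))
for n,u,v,w in(('scene',90,200,150),('top',350,140,120)):
    d=get_image(n); cv2.imwrite('pics/g2'+n+'.png',cv2.convertScaleAbs(crop(d,u,v,w,w,4),alpha=1.5))"
```

```text
t 6.2 pos [ 532.6 -307.6   48.7] jaw 88.92 tilt 1.4 F [-0.5 -0.3 -0.2] M [-0.03  0.01  0.01] w 0.175 j [ 0.03  0.44  0.56  1.78 -0.29  0.98  2.25]
[[ 0.024 -1.     0.019]
 [-0.003  0.019  1.   ]
 [-1.    -0.024 -0.002]]
```

View pics/g2scene.png

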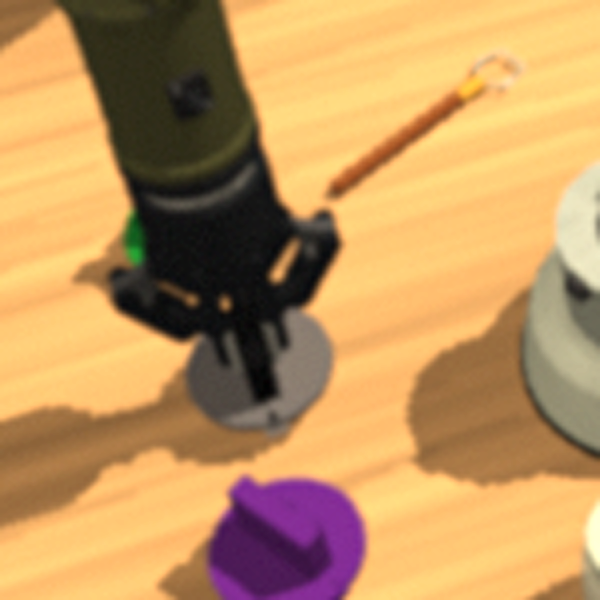

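The grip is good: the opening is 0.175, about 15 mm, on the bar. Lifting now.

Emit:
drive_tool(increments=[[[0, 0, 10], 0], [[0, 0, 18], 0], [[0, 0, 20], 0], [[0, 0, 20], 0], [[0, 0, 20], 0], [[0, 0, 20], 0], [[0, 0, 20], 0], [[0, 0, 20], 0], [[0, 0, 12], 0], [[0, 0, 0], 0]])

```text
time: 7.55
ee_pos: [0.5322, -0.3084, 0.2252]
ee_rot: [-1.212, 1.198, 1.169]
ft_force: [-0.5, -0.2, -2.3]
gripper_width: 0.179
```

```bash
python3 -c "
from h import *
st();print(R.from_rotvec(sense()['ee_rot']).as_matrix().round(3))
for n,u,v,w in(('scene',90,170,150),('top',350,140,120)):
    d=get_image(n); cv2.imwrite('pics/g3'+n+'.png',cv2.convertScaleAbs(crop(d,u,v,w,w,4),alpha=1.5))"
```

```text
t 7.55 pos [ 532.2 -308.4  225.2] jaw 88.84 tilt 1.84 F [-0.5 -0.2 -2.3] M [-0.01  0.05 -0.03] w 0.179 j [-0.02  0.26  0.61  1.61 -0.17  1.29  2.17]
[[ 0.032 -0.999  0.02 ]
 [-0.004  0.02   1.   ]
 [-0.999 -0.032 -0.004]]
```

View pics/g3scene.png

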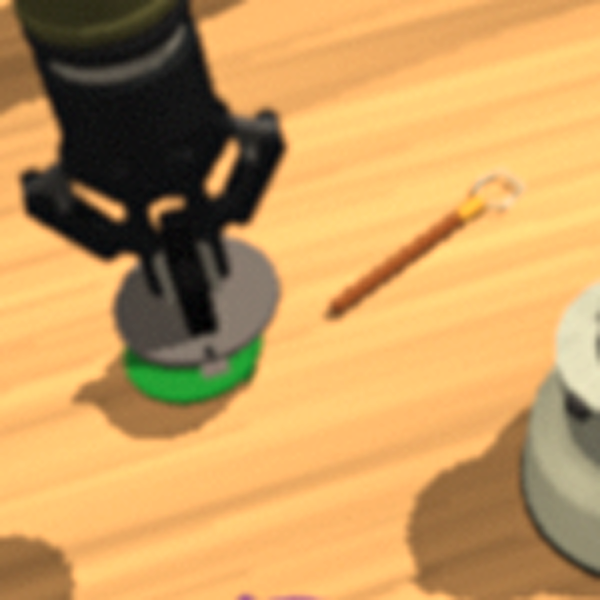

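The lid is lifted and level, with its near lug at scene crop (213,365). Now I'll carry it to the mill.

Emit:
drive_tool(increments=[[[3, 10, 0], 1], [[5, 20, 0], 2], [[6, 24, 0], 2.5], [[6, 24, 0], 2.5], [[6, 24, 0], 2.5], [[6, 24, 0], 2.5], [[6, 24, 0], 2.5], [[6, 24, 0], 2.5], [[6, 24, 0], 2], [[3, 10, 0], 1]])

```text
time: 8.9
ee_pos: [0.5873, -0.0808, 0.2208]
ee_rot: [-1.489, 0.984, 1.463]
ft_force: [-0.1, 0.1, -1.6]
gripper_width: 0.179
```

```bash
python3 -c "
from h import *
st();print(R.from_rotvec(sense()['ee_rot']).as_matrix().round(3))"
```

```text
t 8.9 pos [587.3 -80.8 220.8] jaw 111.61 tilt 1.48 F [-0.1  0.1 -1.6] M [-0.02  0.02  0.02] w 0.179 j [-0.28  0.2   0.43  1.66 -0.1   1.27  2.12]
[[ 0.024 -0.929 -0.368]
 [ 0.01  -0.368  0.93 ]
 [-1.    -0.026  0.   ]]
```

Emit:
drive_tool(increments=[[[3, 2, -5], -0.3], [[2.5, 2, -8], -0.3], [[0, 0, -5], 0], [[0, 0, 0], 0]])

```text
time: 9.4
ee_pos: [0.5926, -0.0791, 0.2007]
ee_rot: [-1.479, 0.995, 1.454]
ft_force: [-0.3, -0.4, -2.3]
gripper_width: 0.175
```

```bash
python3 -c "
from h import *
st()
for n,u,v,w in(('scene',180,170,150),('top',255,90,150)):
    d=get_image(n); cv2.imwrite('pics/g4'+n+'.png',cv2.convertScaleAbs(crop(d,u,v,w,w,4),alpha=1.5))"
```

```text
t 9.4 pos [592.6 -79.1 200.7] jaw 110.78 tilt 1.35 F [-0.3 -0.4 -2.3] M [-0.01  0.02 -0.01] w 0.175 j [-0.28  0.23  0.43  1.68 -0.11  1.24  2.11]
```

View pics/g4scene.png

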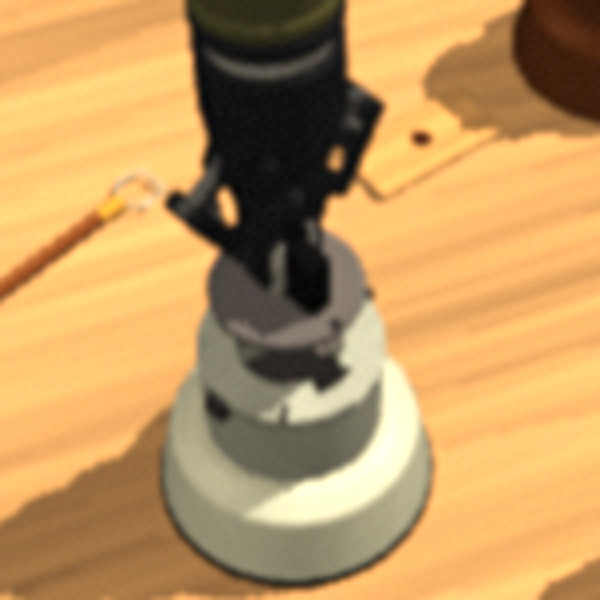

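View pics/g4top.png

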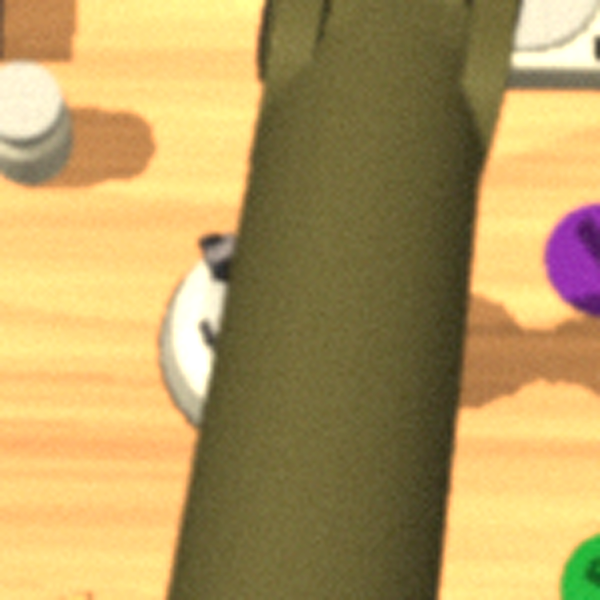

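```bash
python3 -c "
from h import *
d=get_image('scene')
c=lambda x,y:(180+(x+.5)/4-.5,170+(y+.5)/4-.5)
z=sense()['ee_pos'][2]-.0187
for p in((336,322),(209,290),(367,290)): print(p,onz(d,c(*p),z))
m=np.array([.5925,-.077])
# expected image positions if centred w/ TCP
T=sense()['ee_pos']
for a in (20.8,200.8):
  e=np.array([np.cos(np.radians(a)),np.sin(np.radians(a))])
  P=np.r_[T[:2]+.038*e,z]; q=proj(d,P); print('dash exp',(q-[180,170]+.5)*4-.5)
# extremes of flange circle expected
th=np.linspace(0,2*np.pi,361);Q=np.array([proj(d,np.r_[T[:2]+.044*np.array([np.cos(t),np.sin(t)]),z]) for t in th]);Q=(Q-[180,170]+.5)*4-.5
print('flange exp L,R,bottom',Q[Q[:,0].argmin()],Q[Q[:,0].argmax()],Q[Q[:,1].argmax()])
g=crop(d,225,220,60,60,10);cv2.imwrite('pics/z4.png',cv2.convertScaleAbs(g,alpha=1.7))
"
```

```text
(336, 322) [ 0.62823857 -0.06295643  0.18287607]
(209, 290) [ 0.58211374 -0.11879157  0.18287607]
(367, 290) [ 0.6139912  -0.03944235  0.18287607]
dash exp [332.24216711 323.76555367]
dash exp [240.37402351 244.08557431]
flange exp L,R,bottom [204.30229644 286.36625849] [366.53248002 283.32849505] [282.82268905 347.77376307]
```

View pics/z4.png

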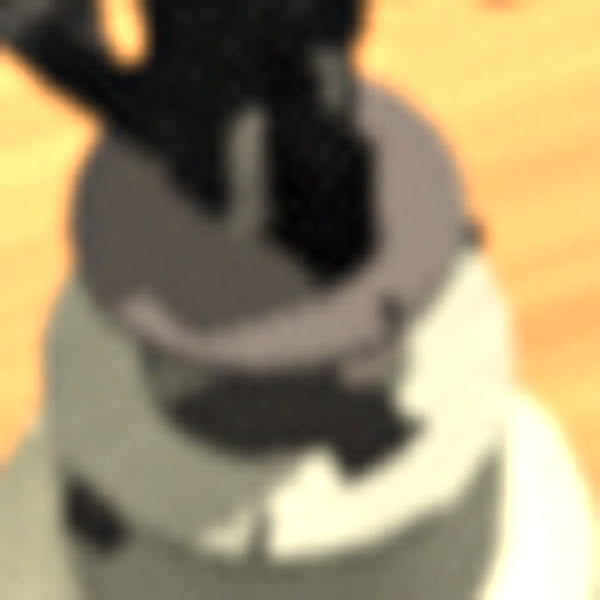

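Emit:
drive_tool(increments=[[[0, 0.5, -5], 0.2], [[0, 0, -8], 0], [[0, 0, -8], 0], [[0, 0, -4], 0], [[0, 0, 0], 0]])

```text
time: 10.18
ee_pos: [0.5929, -0.0783, 0.1748]
ee_rot: [-1.483, 0.992, 1.455]
ft_force: [-0.5, 0.0, -2.0]
gripper_width: 0.174
```

```bash
python3 -c "
from h import *
st()
d=get_image('scene')
g=crop(d,225,220,60,60,10);cv2.imwrite('pics/z5.png',cv2.convertScaleAbs(g,alpha=1.7))
"
```

```text
t 10.18 pos [592.9 -78.3 174.8] jaw 111.02 tilt 1.45 F [-0.5  0.  -2. ] M [-0.02 -0.03  0.01] w 0.174 j [-0.27  0.25  0.43  1.71 -0.12  1.19  2.12]
```

View pics/z5.png

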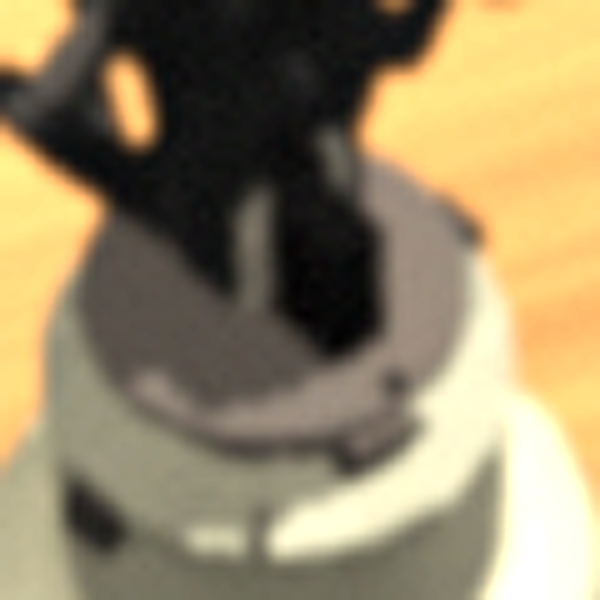

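The near lug at crop (375,435) sits over its slot at (380,455), and there is no contact force. I'll go on down in small steps.

Emit:
drive_tool(increments=[[[0, 0, -4], 0], [[0, 0, -4], 0], [[0, 0, -4], 0], [[0, 0, 0], 0]])

```text
time: 10.72
ee_pos: [0.5933, -0.0783, 0.1626]
ee_rot: [-1.483, 0.991, 1.455]
ft_force: [-1.3, 0.6, -1.4]
gripper_width: 0.176
```

```bash
python3 -c "
from h import *
st()"
```

```text
t 10.72 pos [593.3 -78.3 162.6] jaw 111.02 tilt 1.51 F [-1.3  0.6 -1.4] M [ 0.02  0.1  -0.04] w 0.176 j [-0.27  0.26  0.43  1.72 -0.13  1.16  2.13]
```

Emit:
drive_tool(increments=[[[0, 0, -3], 0], [[0, 0, -3], 0], [[0, 0, -2], 0], [[0, 0, 0], 0]])

```text
time: 11.22
ee_pos: [0.5936, -0.0784, 0.1548]
ee_rot: [-1.484, 0.99, 1.454]
ft_force: [-0.7, 1.1, -1.3]
gripper_width: 0.173
```

```bash
python3 -c "
from h import *
st()"
```

```text
t 11.22 pos [593.6 -78.4 154.8] jaw 111.02 tilt 1.56 F [-0.7  1.1 -1.3] M [ 0.07  0.16 -0.  ] w 0.173 j [-0.27  0.26  0.42  1.73 -0.13  1.15  2.13]
```

Emit:
drive_tool(increments=[[[0, 0, -1], 0], [[0, 0, -1], 0], [[0, 0, 0], 0]])

```text
time: 11.6
ee_pos: [0.5937, -0.0785, 0.1548]
ee_rot: [-1.484, 0.989, 1.453]
ft_force: [0.5, -0.9, -1.5]
gripper_width: 0.179
```

```bash
python3 -c "
from h import *
st()
d=get_image('scene')
g=crop(d,225,220,60,60,10);cv2.imwrite('pics/z6.png',cv2.convertScaleAbs(g,alpha=1.7))
"
```

```text
t 11.6 pos [593.7 -78.5 154.8] jaw 111.01 tilt 1.61 F [ 0.5 -0.9 -1.5] M [0.04 0.24 0.02] w 0.179 j [-0.27  0.26  0.42  1.73 -0.13  1.15  2.13]
```

View pics/z6.png

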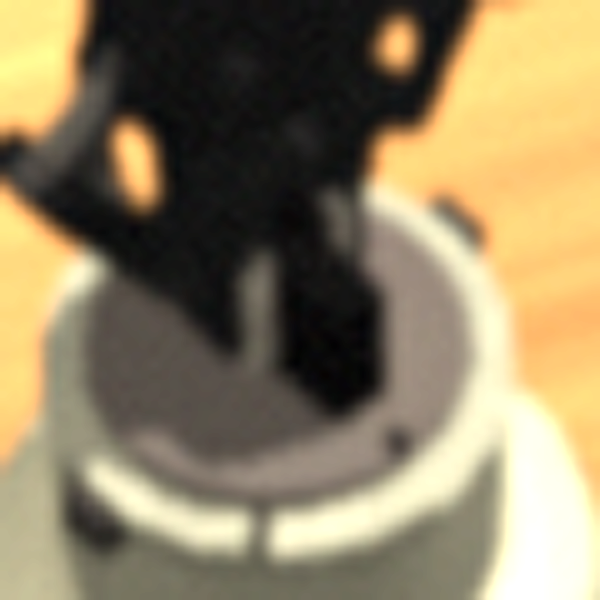

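The flange is flush all round and the dash at crop (400,440) lines up with the slot, so the lid is home. Next I'll grip harder and twist clockwise (negative turn).

Emit:
drive_tool(increments=[[[0, 0, 0], 0], [[0, 0, 0], 0], [[0, 0, 0], -2], [[0, 0, 0], -3], [[0, 0, 0], -3], [[0, 0, 0], -3], [[0, 0, 0], 0]], grip_force=90)

```text
time: 12.52
ee_pos: [0.5934, -0.0786, 0.1548]
ee_rot: [-1.341, 1.106, 1.309]
ft_force: [-1.4, 0.2, 0.9]
gripper_width: 0.174
```

```bash
python3 -c "
from h import *
st()
print(R.from_rotvec(sense()['ee_rot']).as_matrix().round(3)[:,0])"
```

```text
t 12.53 pos [593.4 -78.6 154.8] jaw 99.43 tilt 1.56 F [-1.4  0.2  0.9] M [0.12 0.45 0.12] w 0.174 j [-0.3   0.26  0.45  1.73 -0.13  1.15  1.93]
[ 0.027  0.003 -1.   ]
```

Emit:
drive_tool(increments=[[[0, 0, 0], -3], [[0, 0, 0], -3], [[0, 0, 0], -3], [[0, 0, 0], -3], [[0, 0, 0], -3], [[0, 0, 0], -3], [[0, 0, 0], 0]])

```text
time: 13.4
ee_pos: [0.5934, -0.0785, 0.1548]
ee_rot: [-1.111, 1.261, 1.074]
ft_force: [-1.7, 0.7, 1.5]
gripper_width: 0.177
```

```bash
python3 -c "
from h import *
st()
d=get_image('scene')
g=crop(d,225,220,60,60,10);cv2.imwrite('pics/z7.png',cv2.convertScaleAbs(g,alpha=1.7))"
```

```text
t 13.4 pos [593.4 -78.5 154.8] jaw 81.21 tilt 1.57 F [-1.7  0.7  1.5] M [0.1  0.39 0.15] w 0.177 j [-0.34  0.27  0.49  1.74 -0.14  1.15  1.61]
```

View pics/z7.png

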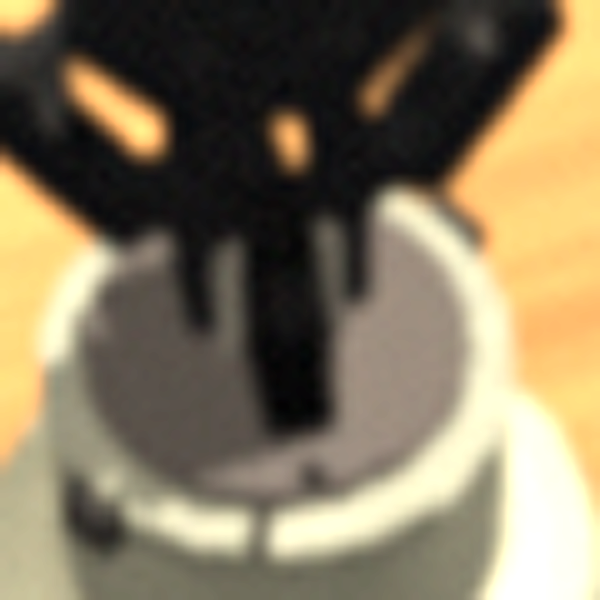

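The dash at (312,475) is turning with the gripper towards the rib at (260,535). About 15° remain.

Emit:
drive_tool(increments=[[[0, 0, 0], -3], [[0, 0, 0], -3], [[0, 0, 0], -3], [[0, 0, 0], -3], [[0, 0, 0], -2], [[0, 0, 0], -1], [[0, 0, 0], 0]])

```text
time: 14.32
ee_pos: [0.5934, -0.0784, 0.1549]
ee_rot: [-0.916, 1.364, 0.877]
ft_force: [-1.6, -1.5, 1.4]
gripper_width: 0.175
```

```bash
python3 -c "
from h import *
st()
d=get_image('scene')
g=crop(d,225,220,60,60,10);cv2.imwrite('pics/z8.png',cv2.convertScaleAbs(g,alpha=1.7));st()"
```

```text
t 14.32 pos [593.4 -78.4 154.9] jaw 66.21 tilt 1.57 F [-1.6 -1.5  1.4] M [0.12 0.36 0.27] w 0.175 j [-0.37  0.27  0.53  1.73 -0.14  1.15  1.35]
t 14.38 pos [593.4 -78.4 154.9] jaw 66.21 tilt 1.57 F [-1.2  0.3  1.7] M [0.15 0.35 0.29] w 0.171 j [-0.37  0.27  0.53  1.73 -0.14  1.15  1.35]
```

View pics/z8.png

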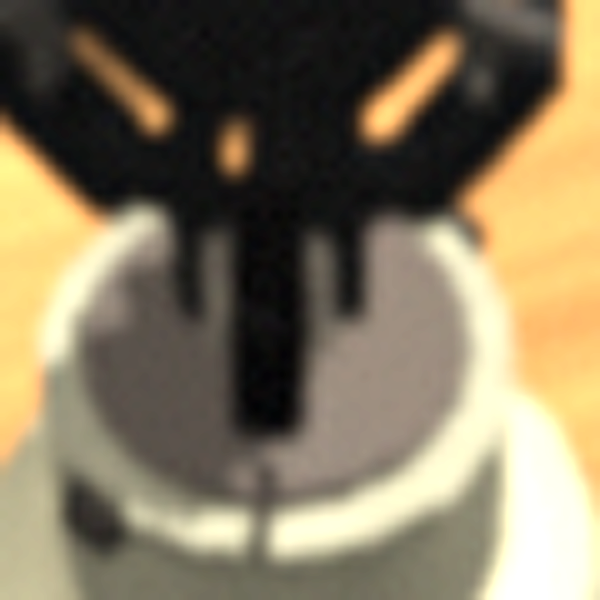

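The dash at (265,480) points at the rib at (260,535), and Mz is about 0.27 N m, close to the spring's half-way torque. I'll hold briefly to check it stays put.

Emit:
drive_tool(increments=[[[0, 0, 0], 0], [[0, 0, 0], 0], [[0, 0, 0], 0], [[0, 0, 0], 0], [[0, 0, 0], 0]])

```text
time: 15.0
ee_pos: [0.5934, -0.0784, 0.1548]
ee_rot: [-0.916, 1.363, 0.877]
ft_force: [-1.7, -0.4, 2.0]
gripper_width: 0.173
```

```bash
python3 -c "
from h import *
st()
for n in('scene','top'): cv2.imwrite('pics/e'+n+'.png',get_image(n)['img'])"
```

```text
t 15.0 pos [593.4 -78.4 154.8] jaw 66.24 tilt 1.57 F [-1.7 -0.4  2. ] M [0.16 0.35 0.28] w 0.173 j [-0.37  0.27  0.53  1.73 -0.14  1.15  1.35]
```

View pics/escene.png

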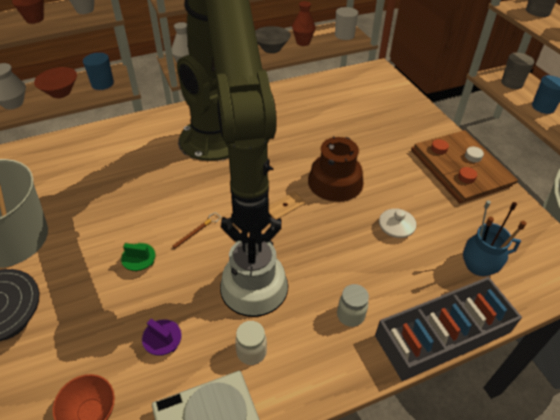

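The lid holds steady at half-way, and everything else is where it was: crock lid at (397,223), purple lid at (161,336), green lid at (138,257). Handing in.

```bash
python3 -c "
from h import *
print(job_done()); st()"
```

```text
the job is handed in; nothing more can be done
None
the job is handed in; nothing more can be done
```

The mill lid is in the pot's mouth, twisted clockwise to the half-way mark, and I handed the job in at 15 s with the gripper still holding it there. No verdict was reported.

- **What I did:** I gripped the grey lid by its black bar and lowered it with its lugs through the slots until the flange sat flush. I then twisted it 44.8° as measured at the gripper.
- **Last checks:** The flange dash lined up with the rib. Over the last 0.6 s the gripper's angle drifted only 0.03°. The moment about the vertical was about 0.28 N m, which fits the 0.25 N m expected from the spring half-way. The gripper was still closed on the bar at a 90 N setting.
- **Rest of the table:** By eye in the last scene picture, the crock lid, the look-alike lids and the other things had not moved.
- **Not checked:** The ring angle cannot be read directly, so I inferred it from the gripper's turn and the spring moment.
- **Small disagreements:** The tool ended up tilted by 1.6°, mostly built up before the lid was seated. The gripper's position was about 1.7 mm from my mouth estimate. Both are inside the limits.

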